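# Slide the cork-pad tray into its bin behind the tin flap

### The job

Take the cork-pad tray by its upright post and push it along the bench, nose first, into the bin, so that its own front edge lifts the hinged tin flap and the flap drops behind the tray. A spring buffer at an unknown depth pushes back: press only until the flap has dropped, never harder than 20 N, then, still holding the post, ease the tray gently back until it rests against the flap, and let go. Do not touch the flap with the gripper, and leave everything else on the bench where it is.

Things in the scene. Friction and masses are not known exactly. Their poses are not given: they have to be found in the camera images.
- tray_post (a point): Grip point of the loose wooden pad tray, in the upright post at its tail, 36 mm above the bench. Post 16 mm wide (y), 22 mm long (x), 52 mm high, free on both sides: pinch its 16 mm width. Axes are the tray's: x from tail to nose (the way it is pushed in), z up. The tray weighs 0.19 to 0.34 kg, lies flat on the bench and can be slid along it.
- tray_center (a point): Centre of the tray's open box (80 mm long in x, 90 mm wide in y, 24 mm high, with fixed cork pads), 12 mm above the bench. The post is 150 mm behind it (-x) on a tail bar 12 mm wide, 14 mm high. Back face of the box 40 mm behind this point, nose 40 mm ahead. Axes as tray_post.
- bin_mouth (a point): Mouth of the bin, at bench height on the channel's centre line; x points in, z up. Rails 12 mm high run from x = 0 to 240 mm, 94 mm apart; guides as high flare out to about 125 mm apart at x = -40 mm. The bench is the floor. Flap and buffer sit on a carriage clamped d = 0 to 20 mm deep; d differs each time and is not reported. Its cheeks, 42 mm high, begin at x = 42 mm + d.
- flap (a joint): Hinged tin flap, a gravity catch (0.12 kg). Hinge bar 32 mm up at bin x = 50 mm + d; slants down inwards to an edge 5 mm up at x = 93 mm + d; a 26 mm slot clears the tail bar. 0 rad: hanging on its stop; grows when lifted; about 0.4 riding on the tray. Drops when the box's back face is at about x = 99 mm + d, then bars its way back at 94 mm + d.
- buffer (a joint): Cork-faced spring buffer at the channel's inner end; face at bin x = 170 mm + d when free. Metres pressed in: 0 free, hard stop at 0.018. Takes 2 N to start, then 0.5 N per mm. The flap drops behind the tray at about 0.009 to 0.010 (7 N); with the tray resting back against the flap it reads about 0.004.
- bell: Black plastic clarinet bell standing mouth down, 76 mm across, 104 mm high; origin at its foot. Bystander.
- key: Small bright metal throat key, about 75 mm long and 10 mm high, lying flat. Bystander.
- slick: Pad slick, a spatula-like hand tool with a yellow handle, 170 mm long, lying. Bystander.
- cup: Pewter cup, 72 mm across, 80 mm high, origin at its foot. Bystander.
- jar: Amber glass jar, 60 mm across, 70 mm high, origin at its foot. Bystander.
- driver: Screwdriver with a dark wooden handle, 150 mm long, lying. Bystander.
There are look-alikes about, which are no part of the job. Leave any blue look-alike of the part that bears tray_post alone.

How it is judged:
By the outcome, as a careful person would: the job done as asked, in the order asked, and still so for the second after the job is handed in, with the robot touching nothing.
It also fails if it takes over 64 s, if anything falls off the work surface, if the arm or the gripper's body presses on something with over 40 N, if the wrist force passes 120 N, or if a joint passes its speed limit or range.

### The arm

A 7-joint arm with a two-finger parallel gripper is mounted at the origin on the work surface. World frame = base frame: x ahead of the robot, y to its left, z up, the work surface at z = 0. Lengths are in m, angles in rad, forces in N, time in s.
With the tool pointing down it reaches from about 0.4 to 0.925 m from the base axis. Payload 4.1 kg.
Tool frame: the origin (TCP) lies midway between the tips of the shut fingers; the grasp point (between the pads) lies 19 mm behind it; x points along the fingers, y is the direction in which the jaws open and shut, and the axes are right-handed (so a half turn about x gives the same grasp; the last joint's range is limited). The gripper opens to 85 mm and grips with 20 to 120 N. Pads are 22 mm wide; open, the fingers measure 114 mm over their backs; the gripper's body (76 mm by 85 mm) begins 54 mm behind the grasp point. The pads swing forward as they close: fully open they stand 13 mm farther back than shut.
Start: joints at [1.063, 0.398, 0.045, 1.537, -0.019, 1.207, -0.051], TCP at [0.258, -0.596, 0.231] pointing down, gripper open.
Joint ranges: [-2.82, 2.82], [-0.49, 2.23], [-1.37, 1.46], [0, 2.46], [-1.36, 4.5], [0.23, 2], [-2.94, 2.94]. Speed limits (rad/s): [2.57, 2.57, 3.14, 3.14, 3.14, 3.14, 3.14].

### API

Orientations are given as a unit quaternion [w, x, y, z].
In Python, from station import sensors, vision, sign_off gives the robot as it stands. The module is installed in compiled form; this text tells all that it offers.
- The arm moves only by the tool arm_command, never from a script. Its argument "plan" is a list of rows, each a list of 3 entries, a list of its own where there are three numbers: the turn, a rotation vector about the world's x, y, z in units of 10 degrees (1.0 is 10 degrees), then the shift along the world's x, y, z in units of 30 mm (1.0 is 30 mm), then the finger opening in mm, from 0 to 85.4. In form: [[[wx, wy, wz], [dx, dy, dz], claw], ...]. A call has 1 to 5 rows; each row is the pose to reach, as a shift and turn from the pose commanded when the call began; what a row does not reach only later rows make up. A row lasts 1/8 s, in which the tool goes at most 62.5 mm and 10.7 degrees, less where a joint would pass 70% of its speed; a pose out of reach is approached as far as the arm can. A call with a gripper value outside its range is refused whole. The fingers move at their own pace and stop on an object; "newtons" is the grip in N (left out, the last holds). Time passes only in rows, so rows that repeat a pose let the fingers close. It gives the time, the measured TCP pose, the force and the opening at its end, in the units of the state.
- sensors.read_state(): the state, without advancing time (a new reading comes with each control period).
- vision.read_camera(name): name is "side" or "top"; returns a dict with "pixels" (480x640x3 uint8, blue, green, red), "mtx" (3x3 intrinsics, pixels), "dist" ([k1, k2, p1, p2, k3] as OpenCV has them; the pictures are not rectified), "R" (3x3) and "t" (3): a world point X has camera coordinates R X + t. Camera axes: x right, y down, z forward; pixel columns grow to the right and rows downward; lengths in m; the calibration is good to about 2 mm. A picture is of the moment at which its call begins. There is no depth.
- sign_off(): hands the job in, once; it reports no verdict.
The state is a dict: "time_s": time; "joint_pos": joint angles; "qd": joint speeds; "effort": joint torques, N m; "eef_pos": TCP position; "ee_rot": TCP orientation; "wrist_force": force on the tool from outside, world axes, zero at the start; "ft_torque": the same for the moment, N m; "opening": finger opening in m.
Only numpy, scipy, OpenCV 4.12 (cv2) and the standard library are available. Lean on these libraries where they do the work, as an engineer would, in place of code of your own. Each camera call takes 0.05 s, during which the arm holds its last target.

## Working session

There is one attempt and no reset: what is moved stays moved. The work goes in short steps, Python scripts to look and compute and a tool call to move; the robot and the scene stay as the last step left them, time stands still between calls to the robot, and variables do not carry over. Pictures are saved under pics/ and viewed, and the job is handed in when it is done.

Besides the shell and the picture viewer there is one more tool, called after "Emit:" as name(argument=value, ...), one argument or row to a line, values as JSON. arm_command: Moves the arm, as the interface text tells. Its arguments: {"type":"object","properties":{"plan":{"type":"array","items":{"type":"array"}},"newtons":{"type":"number"}},"required":["plan"]}

```bash
mkdir -p pics; python3 - <<'E'
from station import sensors, vision
import cv2,numpy as np
s=sensors.read_state()
print({k:np.round(v,4).tolist() for k,v in s.items()})
for n in("side","top"):
    c=vision.read_camera(n); cv2.imwrite(f"pics/{n}0.png",c["pixels"])
    np.savez(f"{n}_cam.npz",**c)
    print(n,c["mtx"].tolist(),c["dist"],np.round(c["R"],4).tolist(),c["t"])
E
```

```text
{'time_s': 0.0, 'joint_pos': [1.063, 0.3992, 0.045, 1.5379, -0.0187, 1.2069, -0.0507], 'qd': [-0.0013, -0.0005, -0.0017, -0.0004, -0.0002, -0.0006, -0.0007], 'effort': [0.0005, -47.5126, 1.3649, -25.4221, 0.0116, 0.0096, -0.0], 'eef_pos': [0.2581, -0.5958, 0.2302], 'ee_rot': [-0.1429, -0.6922, -0.1443, 0.6926], 'wrist_force': [0.6075, -0.3164, -0.161], 'ft_torque': [-0.0808, -0.0135, -0.0017], 'opening': 0.0854}
side [[460.47638229742756, 0.0, 319.85632449409763], [0.0, 460.47638229742756, 235.43063791604123], [0.0, 0.0, 1.0]] [-0.08948533  0.          0.          0.          0.        ] [[-0.9586, -0.2841, 0.0188], [-0.1751, 0.5359, -0.8259], [0.2246, -0.795, -0.5635]] [0.39835625 0.15117792 1.13950894]
top [[583.4986528395481, 0.0, 323.8844786201112], [0.0, 583.4986528395481, 239.40019370796207], [0.0, 0.0, 1.0]] [-0.07378139  0.          0.          0.          0.        ] [[0.0123, -0.9995, 0.0302], [-0.9982, -0.014, -0.0588], [0.0592, -0.0294, -0.9978]] [-0.09856145  0.44001771  1.29991862]
```

View pics/side0.png

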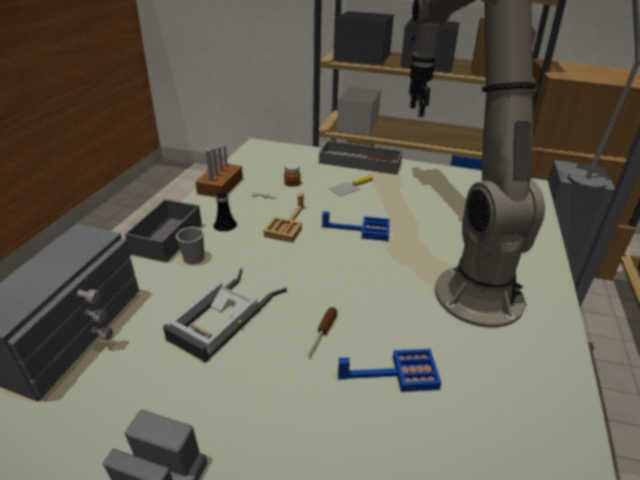

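View pics/top0.png

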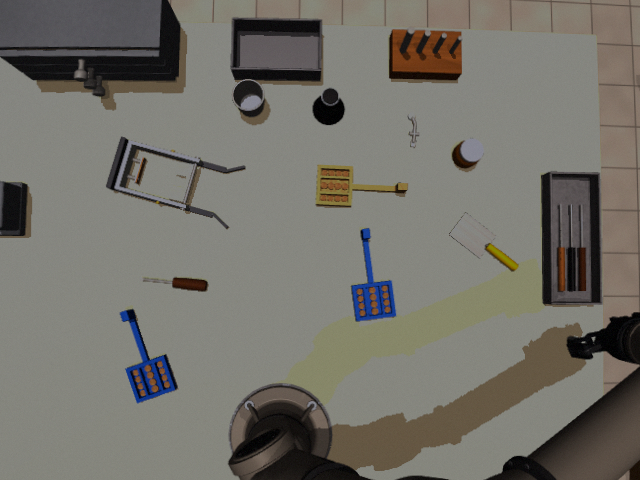

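The top view shows the wooden tray (box about (335,186), post about (403,187), nose to the left). The bin mouth is at about (195,187), with its guides flaring right. The two blue look-alikes are at (373,300) and (150,378). I'll zoom in to measure.

```bash
python3 - <<'E'
import cv2,numpy as np
a=cv2.imread("pics/top0.png")
def z(im,x0,y0,x1,y1,f,n): cv2.imwrite(n,cv2.resize(im[y0:y1,x0:x1],None,fx=f,fy=f,interpolation=cv2.INTER_CUBIC))
z(a,95,125,255,245,5,"pics/bin_z.png")
z(a,305,150,425,220,6,"pics/tray_z.png")
b=cv2.imread("pics/side0.png")
z(b,155,180,315,300,5,"pics/side_z.png")
z(b,155,260,295,360,5,"pics/side_bin.png")
E
```

```text
(no output)
```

View pics/bin_z.png

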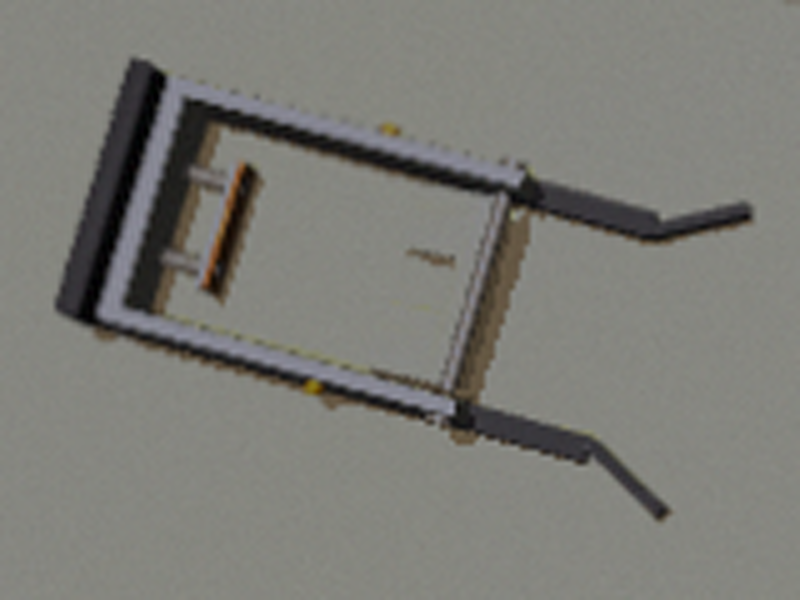

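View pics/tray_z.png

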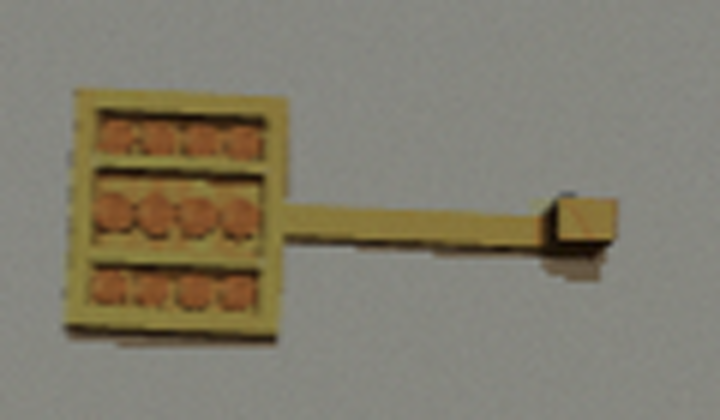

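View pics/side_bin.png

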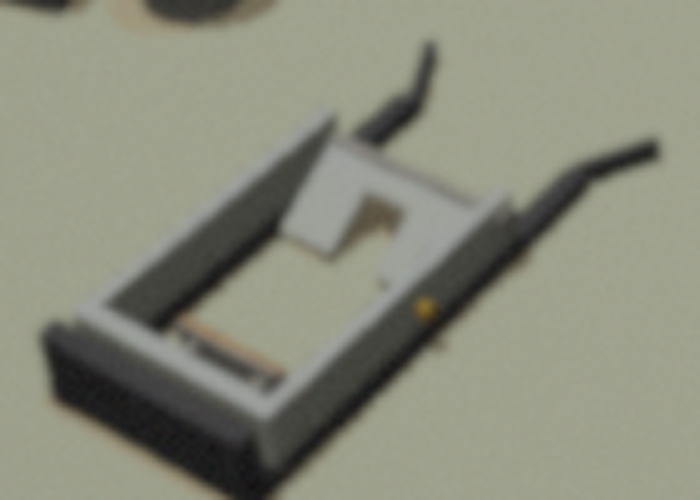

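View pics/side_z.png

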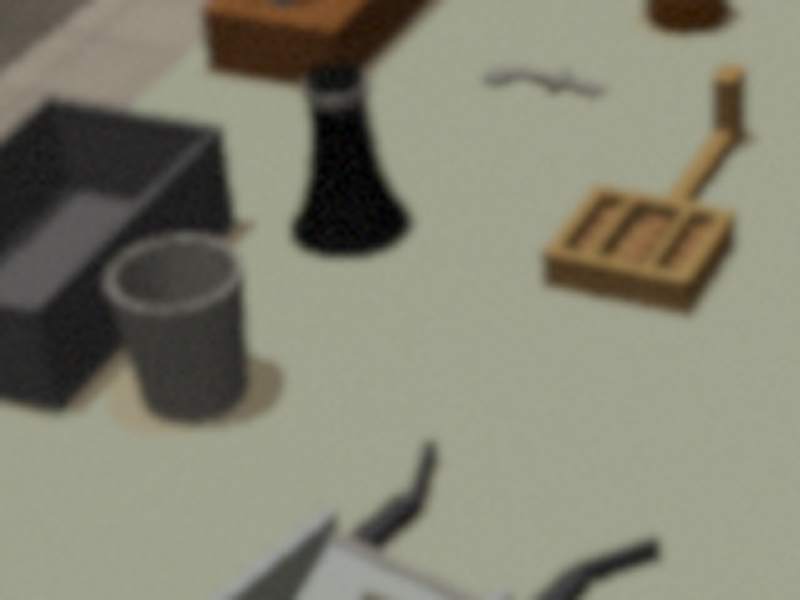

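```bash
cat > h.py <<'E'
import numpy as np,cv2
from station import vision,sensors
def cam(n):
    d=np.load(f"{n}_cam.npz"); return {k:d[k] for k in d.files}
def ray(c,px,z):
    px=np.asarray(px,float).reshape(-1,1,2)
    u=cv2.undistortPoints(px,c["mtx"],c["dist"]).reshape(-1,2)
    d=np.c_[u,np.ones(len(u))]@c["R"]; o=-c["R"].T@c["t"]
    return o+d*((z-o[2])/d[:,2])[:,None]
def proj(c,X):
    return cv2.projectPoints(np.asarray(X,float).reshape(-1,1,3),cv2.Rodrigues(c["R"])[0],c["t"],c["mtx"],c["dist"])[0].reshape(-1,2)
E
python3 - <<'E'
from h import *
np.set_printoptions(precision=4,suppress=True)
T=cam("top"); S=cam("side")
t=lambda p,f,o:np.array(p,float)/f+np.array(o)-0.4
box=ray(T,t([(75,90),(290,98),(278,328),(66,325)],6,(305,150)),.024)
print("box",box, box.mean(0), [np.linalg.norm(box[i]-box[i-1]) for i in range(4)])
post=ray(T,t([(560,198),(618,198),(615,240),(558,243)],6,(305,150)),.052)
print("post",post.mean(0),[np.linalg.norm(post[i]-post[i-1]) for i in range(4)])
d=box.mean(0)-post.mean(0);print(np.linalg.norm(d[:2]),np.degrees(np.arctan2(d[1],d[0])))
for i,j in((1,0),(2,3),(2,1),(3,0)):
    e=box[j]-box[i];print("edge",np.degrees(np.arctan2(e[1],e[0])))
B=lambda p,z:ray(T,t(p,5,(95,125)),z)
ch=B([(185,75),(525,165),(455,400),(110,318)],.042); print("cheeks",ch)
rl=B([(530,185),(655,213),(592,440),(475,407)],.012); print("rails",rl)
hb=B([(505,195),(448,390)],.034); print("hinge",hb, hb.mean(0))
tips=B([(750,208),(665,515)],.012); print("tips",tips,np.linalg.norm(tips[0]-tips[1]),tips.mean(0))
for a,b in((ch[1],ch[0]),(ch[2],ch[3]),(rl[1],rl[0]),(rl[2],rl[3])):
    e=b-a;print("ang",np.degrees(np.arctan2(e[1],e[0])))
# side
SB=lambda p,z:ray(S,t(p,5,(155,260)),z)
print("side tips",SB([(432,45),(655,145)],.012),"bends",SB([(412,98),(585,168)],.012))
SZ=lambda p,z:ray(S,t(p,5,(155,180)),z)
print("side box",SZ([(548,258),(598,190),(733,212),(690,285)],.024),"post",SZ([(730,72)],.052))
E
```

```text
box [[ 0.6095 -0.0751  0.024 ]
 [ 0.6079 -0.1561  0.024 ]
 [ 0.5207 -0.1523  0.024 ]
 [ 0.5205 -0.0729  0.024 ]] [ 0.5646 -0.1141  0.024 ] [np.float64(0.08894747459815944), np.float64(0.08100919744474153), np.float64(0.08729321574021282), np.float64(0.07944193969733998)]
post [ 0.5594 -0.2644  0.052 ] [np.float64(0.016761111647674083), np.float64(0.02156352038991103), np.float64(0.015690715171464843), np.float64(0.021217174789972062)]
0.1503870175042201 87.99786782589811
edge 88.89473855351689
edge 90.10466471788216
edge -2.4634525075686815
edge -1.4171061819235122
cheeks [[0.6564 0.3395 0.042 ]
 [0.6177 0.1863 0.042 ]
 [0.5123 0.2143 0.042 ]
 [0.5468 0.3688 0.042 ]]
rails [[0.6144 0.1894 0.012 ]
 [0.6024 0.1323 0.012 ]
 [0.4985 0.1582 0.012 ]
 [0.5127 0.2114 0.012 ]]
hinge [[0.6056 0.1963 0.034 ]
 [0.5176 0.2192 0.034 ]] [0.5616 0.2078 0.034 ]
tips [[0.6053 0.0892 0.012 ]
 [0.465  0.1245 0.012 ]] 0.14468342539501267 [0.5352 0.1069 0.012 ]
ang 75.80650262357364
ang 77.40779854149544
ang 78.08506564414712
ang 75.0356675988612
side tips [[0.6018 0.0939 0.012 ]
 [0.4645 0.1324 0.012 ]] bends [[0.5935 0.1364 0.012 ]
 [0.4911 0.1589 0.012 ]]
side box [[ 0.6033 -0.0706  0.024 ]
 [ 0.6027 -0.148   0.024 ]
 [ 0.5181 -0.15    0.024 ]
 [ 0.517  -0.0701  0.024 ]] post [[ 0.5575 -0.2625  0.052 ]]
```

```bash
cat >> h.py <<'E'
from scipy.spatial.transform import Rotation as Ro
def tool():
    s=sensors.read_state(); q=np.array(s["ee_rot"]); R=Ro.from_quat(q[[1,2,3,0]]).as_matrix()
    return s,R
def show():
    s,R=tool()
    y=R[:,1]; print("t",round(s["time_s"],3),"p",np.round(s["eef_pos"],4),"xax",np.round(R[:,0],3),"yax ang",round(np.degrees(np.arctan2(y[1],y[0])),2),"F",np.round(s["wrist_force"],2),"M",np.round(s["ft_torque"],2),"op",round(s["opening"],4))
    print("q",np.round(s["joint_pos"],3))
E
python3 -c "
from h import *
show()
from h import *
T=cam('top');print(ray(T,[(365,235),(125,315)],.052),ray(T,[(373,300)],.024))"
```

```text
t 0.1 p [ 0.2582 -0.5959  0.2304] xax [-0.001  0.002 -1.   ] yax ang -66.57 F [-0.16  0.02  0.39] M [-0.03  0.01  0.03] op 0.0858
q [ 1.063  0.399  0.045  1.538 -0.019  1.207 -0.051]
[[ 0.44999018 -0.18179423  0.052     ]
 [ 0.26859462  0.33822133  0.052     ]] [[ 0.30682159 -0.20376244  0.024     ]]
```

Emit:
arm_command(
  plan=[
    [[0, 0, 0.6], [1.0, 1.1, -0.2], 60],
    [[0, 0, 1.3], [2.0, 2.2, -0.4], 60],
    [[0, 0, 1.9], [3.0, 3.3, -0.6], 60],
    [[0, 0, 2.6], [4.0, 4.4, -0.8], 60],
    [[0, 0, 3.2], [5.0, 5.5, -1.0], 60],
  ],
  newtons=60,
)

```text
time_s: 0.72
eef_pos: [0.409, -0.4301, 0.2008]
ee_rot: [-0.33, -0.625, -0.33, 0.625]
wrist_force: [-0.2, -0.3, 0.0]
opening: 0.0602
```

Emit:
arm_command(
  plan=[
    [[0, 0, 0.7], [1.0, 1.1, -0.3], 60],
    [[0, 0, 1.4], [2.0, 2.2, -0.6], 60],
    [[0, 0, 2.0], [3.0, 3.3, -1.0], 60],
    [[0, 0, 2.6], [4.0, 4.4, -1.3], 60],
    [[0, 0, 3.2], [5.0, 5.5, -1.6], 60],
  ],
)

```text
time_s: 1.35
eef_pos: [0.5589, -0.2653, 0.1526]
ee_rot: [-0.489, -0.51, -0.49, 0.51]
wrist_force: [0.7, -0.3, -0.2]
opening: 0.0601
```

Emit:
arm_command(
  plan=[
    [[0, 0, 0], [0, 0, 0], 60],
    [[0, 0, 0], [0, 0, 0], 60],
  ],
)

```text
time_s: 1.6
eef_pos: [0.5577, -0.267, 0.1529]
ee_rot: [-0.488, -0.511, -0.489, 0.512]
wrist_force: [-0.9, 0.1, -0.2]
opening: 0.0601
```

```bash
python3 - <<'E'
from h import *
show()
for n in("side","top"):
    c=vision.read_camera(n); cv2.imwrite(f"pics/{n}1.png",c["pixels"])
S=cv2.imread("pics/side1.png");T=cv2.imread("pics/top1.png")
cv2.imwrite("pics/s1z.png",cv2.resize(S[150:270,220:380],None,fx=4,fy=4))
cv2.imwrite("pics/t1z.png",cv2.resize(T[130:250,300:460],None,fx=4,fy=4))
E
```

```text
t 1.6 p [ 0.5577 -0.267   0.1529] xax [-0.001 -0.    -1.   ] yax ang -2.62 F [-0.94  0.1  -0.23] M [-0.05  0.02  0.  ] op 0.0601
q [ 0.62   0.424 -0.318  1.694  0.15   1.048  0.207]
```

View pics/s1z.png

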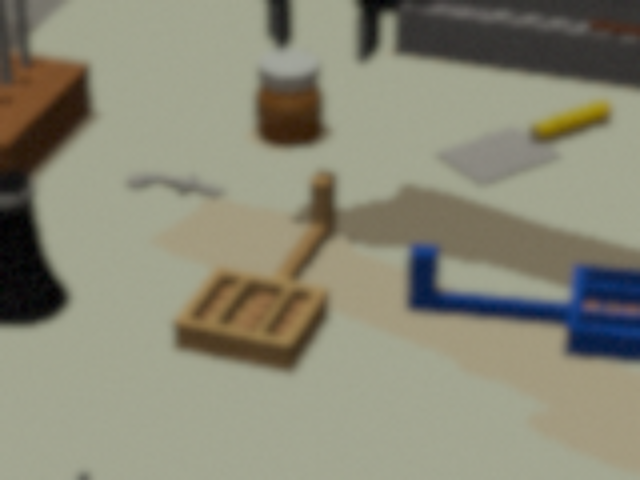

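View pics/t1z.png

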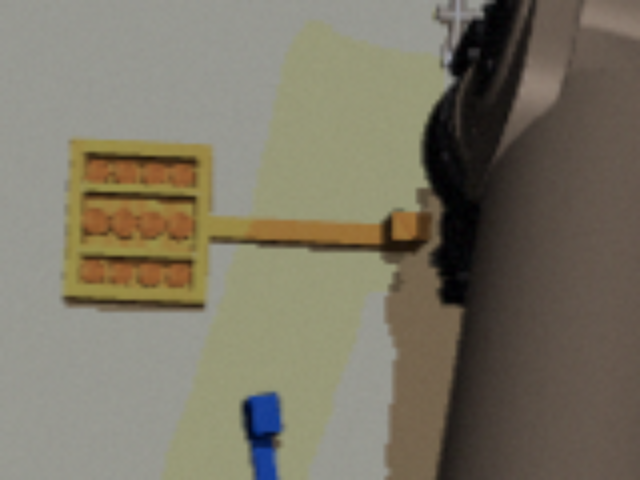

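The side view shows the fingers at zoomed (278,40) and (370,40), on either side of the post at (322,200). I'll descend and re-check before closing.

Emit:
arm_command(
  plan=[
    [[0, 0, 0.06], [0.0, 0.1, -1.3], 60],
    [[0, 0, 0.06], [0.0, 0.1, -2.5], 60],
    [[0, 0, 0.06], [0.0, 0.1, -3.5], 60],
    [[0, 0, 0.06], [0, 0.1, -4.2], 60],
    [[0, 0, 0.06], [0, 0.1, -4.5], 60],
  ],
)

```text
time_s: 2.33
eef_pos: [0.5576, -0.2642, 0.0174]
ee_rot: [-0.491, -0.509, -0.491, 0.509]
wrist_force: [0.3, -0.4, 0.5]
opening: 0.0596
```

```bash
python3 - <<'E'
from h import *
show()
for n in("side","top"):
    c=vision.read_camera(n); cv2.imwrite(f"pics/{n}2.png",c["pixels"])
S=cv2.imread("pics/side2.png");T=cv2.imread("pics/top2.png")
cv2.imwrite("pics/s2z.png",cv2.resize(S[150:270,220:380],None,fx=4,fy=4))
show()
E
```

```text
t 2.325 p [ 0.5576 -0.2642  0.0174] xax [-0.001  0.    -1.   ] yax ang -2.05 F [ 0.31 -0.39  0.47] M [-0.01  0.   -0.08] op 0.0596
q [ 0.589  0.584 -0.287  1.791  0.22   0.8    0.157]
t 2.425 p [ 0.558  -0.2638  0.0179] xax [-0.001  0.    -1.   ] yax ang -2.01 F [-0.15 -0.51  0.38] M [-0.01 -0.04 -0.01] op 0.0602
q [ 0.589  0.583 -0.288  1.79   0.22   0.8    0.157]
```

View pics/s2z.png

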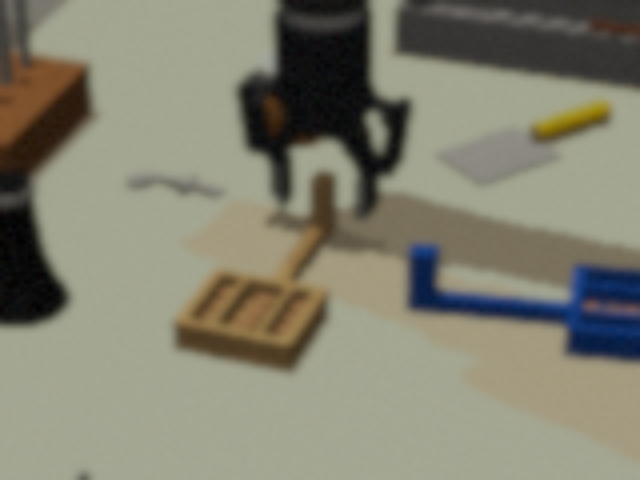

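The post at (323,200) stands between the fingers at (283,180) and (365,190). I'll close on it.

Emit:
arm_command(
  plan=[
    [[0, 0, 0], [0, 0, 0], 30],
    [[0, 0, 0], [0, 0, 0], 20],
    [[0, 0, 0], [0, 0, 0], 0],
    [[0, 0, 0], [0, 0, 0], 0],
    [[0, 0, 0], [0, 0, 0], 0],
  ],
  newtons=50,
)

```text
time_s: 3.05
eef_pos: [0.5591, -0.2638, 0.0195]
ee_rot: [0.492, 0.509, 0.491, -0.508]
wrist_force: [-0.9, 0.9, 5.9]
opening: 0.0148
```

```bash
python3 - <<'E'
from h import *
show()
for n in("side","top"):
    c=vision.read_camera(n); cv2.imwrite(f"pics/{n}3.png",c["pixels"])
S=cv2.imread("pics/side3.png");T=cv2.imread("pics/top3.png")
cv2.imwrite("pics/t3z.png",cv2.resize(T[140:240,300:430],None,fx=6,fy=6,interpolation=cv2.INTER_CUBIC))
show()
E
```

```text
t 3.05 p [ 0.5591 -0.2638  0.0195] xax [ 0.001 -0.001 -1.   ] yax ang -1.96 F [-0.9   0.93  5.89] M [0.03 0.24 0.15] op 0.0148
q [ 0.589  0.581 -0.288  1.789  0.22   0.801  0.157]
t 3.15 p [ 0.5591 -0.2638  0.0194] xax [ 0.001 -0.001 -1.   ] yax ang -1.96 F [-1.42 -1.06  5.78] M [0.01 0.32 0.13] op 0.0147
q [ 0.589  0.581 -0.288  1.789  0.22   0.801  0.157]
```

View pics/t3z.png

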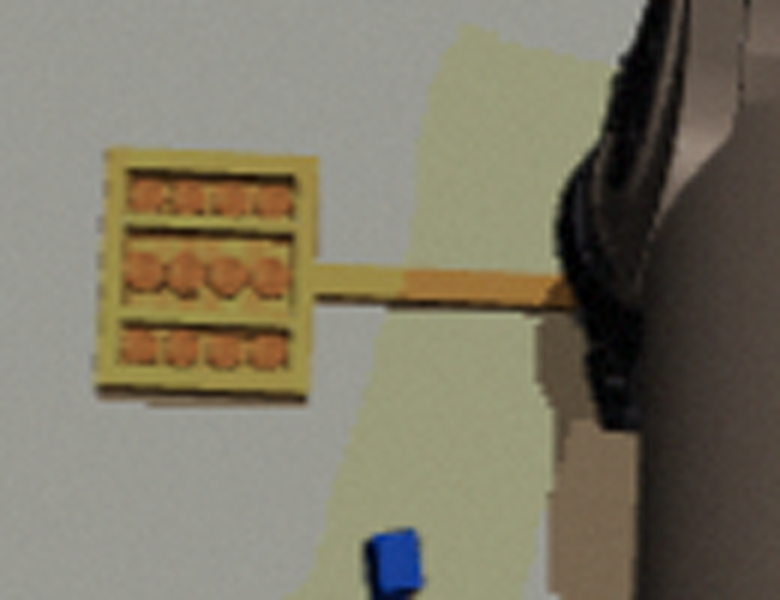

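```bash
python3 - <<'E'
from h import *
np.set_printoptions(precision=4,suppress=True)
T=cam("top"); im=cv2.resize(T["pixels"][125:245,95:255],None,fx=4,fy=4,interpolation=cv2.INTER_CUBIC)
g=cv2.GaussianBlur(im,(0,0),2)
m=(g.min(2)>150).astype(np.uint8)
print([g[int(y*.8),int(x*.8)].tolist() for x,y in((350,125),(300,350),(475,290),(700,100),(600,210))])
bright=np.median(g.reshape(-1,3),0);print(bright)
# dark rails mask
v=g.max(2)
dark=((v<95)*255).astype(np.uint8)
out=im.copy(); out[dark>0]=(0,0,255)
hsv=cv2.cvtColor(g,cv2.COLOR_BGR2HSV)
out[m>0]=(0,255,0)
cv2.imwrite("pics/mask.png",out)
E
```

```text
[[135, 131, 130], [108, 131, 130], [116, 116, 122], [127, 134, 132], [60, 56, 58]]
[128. 134. 134.]
```

View pics/mask.png

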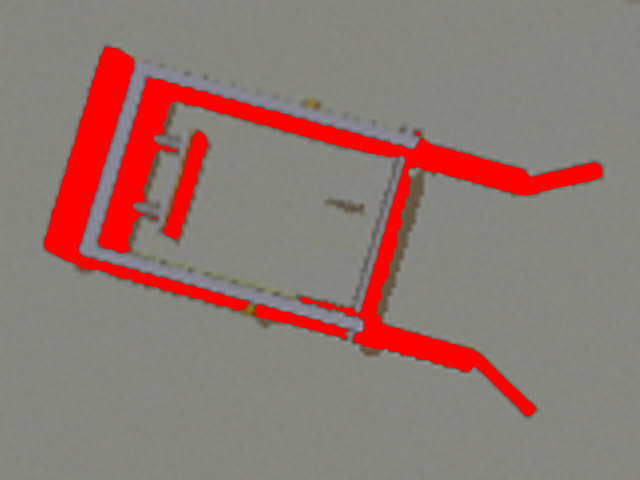

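Emit:
arm_command(
  plan=[
    [[0, 0, 0], [0, 0, 0.06], 0],
    [[0, 0, 0], [0, 0.4, 0.06], 0],
    [[0, 0, 0], [0, 1.0, 0.06], 0],
    [[0, 0, 0], [0, 1.6, 0.06], 0],
    [[0, 0, 0], [0, 2.0, 0.06], 0],
  ],
)

```text
time_s: 3.78
eef_pos: [0.5582, -0.2006, 0.0198]
ee_rot: [0.492, 0.508, 0.492, -0.508]
wrist_force: [0.7, -0.4, -1.4]
opening: 0.0154
```

```bash
python3 - <<'E'
from h import *
np.set_printoptions(precision=4,suppress=True)
T=cam("top"); im=cv2.resize(T["pixels"][125:245,95:255],None,fx=4,fy=4,interpolation=cv2.INTER_CUBIC)
g=cv2.GaussianBlur(im,(0,0),1.5).max(2).astype(float)
def edge(cols,lo,hi,rising):
    P=[]
    for x in cols:
        c=g[lo(x):hi(x),x]; d=c<96; idx=np.where(d)[0]
        P.append((x,lo(x)+(idx[-1]+.5 if rising else idx[0]-.5)))
    return np.array(P)
up=edge(range(440,515,3),lambda x:130,lambda x:210,True)
lo=edge(range(385,462,3),lambda x:310,lambda x:390,False)
def w(p,z): 
    q=(p+.5)/4-.5+np.array([95,125]); return ray(T,q,z)
U=w(up,0.0);L=w(lo,.012)
for n,W in(("up",U),("lo",L)):
    vx,vy,x0,y0=cv2.fitLine(W[:,:2].astype(np.float32),cv2.DIST_HUBER,0,.01,.01).ravel()
    if vy<0: vx,vy=-vx,-vy
    print(n,np.degrees(np.arctan2(vy,vx)),x0,y0)
    globals()[n+"l"]=np.array([vx,vy,x0,y0])
a=np.radians(76.4)
for a in np.radians([75.8,76.4,77]):
    n=np.array([np.sin(a),-np.cos(a)])
    print(np.degrees(a),"offsets",n@upl[2:],n@lol[2:],"gap",n@(upl[2:]-lol[2:]),"mid",n@(upl[2:]+lol[2:])/2)
    print(" cheek mids",n@[0.565,.2003],n@[.6016,.3542],"hinge",n@[.5616,.2078],"mouth",n@[.5505,.1453])
E
```

```text
up 75.0764 0.5965576 0.15964559
lo 75.200516 0.50764906 0.18721835
75.8 offsets 0.5391677662623837 0.44621197973517024 gap 0.09295578652721348 mid 0.49268987482645943
 cheek mids 0.4986015532992292 0.4963304464186436 hinge 0.4934656337154947 mouth 0.4980365019490839
76.4 offsets 0.5422913377812199 0.4493921730786202 gap 0.09289916470259961 mid 0.4958417571818653
 cheek mids 0.5020590000724298 0.5014444014871161 hinge 0.49699076682219334 mouth 0.5008983817846834
77.0 offsets 0.5453554409438003 0.4525230855061026 gap 0.09283235543769766 mid 0.49893926490096735
 cheek mids 0.5054613904185817 0.5065033675262006 hinge 0.500461399290733 mouth 0.5037053324681083
```

```bash
python3 - <<'E'
from h import *
np.set_printoptions(precision=4,suppress=True)
T=cam("top"); im=cv2.resize(T["pixels"][125:245,95:255],None,fx=4,fy=4,interpolation=cv2.INTER_CUBIC)
g=cv2.GaussianBlur(im,(0,0),1.5).max(2).astype(float)
def w(p,z): 
    q=(np.array(p,float)+.5)/4-.5+np.array([95,125]); return ray(T,q,z)
def fit(n,P,z):
    W=w(P,z); vx,vy,x0,y0=cv2.fitLine(W[:,:2].astype(np.float32),cv2.DIST_HUBER,0,.01,.01).ravel()
    print(n,np.degrees(np.arctan2(vy,vx))%180,x0,y0)
    a=np.radians(75.3);print("   off",np.array([np.sin(a),-np.cos(a)])@[x0,y0])
up=[];upf=[];lo=[]
for x in range(200,390,3):
    yc=int(100+(x-180)*(150-100)/(400-180))
    idx=np.where(g[yc-18:yc+22,x]<96)[0]+yc-18
    up.append((x,idx[0]-.5)); upf.append((x,idx[-1]+.5))
for x in range(110,335,3):
    yc=int(263+(x-90)*(335-263)/(345-90))
    col=g[yc-5:yc+14,x]; idx=np.where(col<96)[0]
    if len(idx): lo.append((x,idx[0]-.5+yc-5))
fit("up inner top .042",up,.042); fit("up foot 0",upf,0); fit("lower outer top .042",lo,.042)
fl=[]
for y in range(165,300,3):
    r=g[y,340:430]; idx=np.where(r<96)[0]
    if len(idx): fl.append((340+idx[0]-.5,y))
fit("hinge",fl,.034)
fit("buffer",[(209,135),(184,235)],.01)
E
```

```text
up inner top .042 75.33641 0.62530845 0.25585207
   off 0.5399162068562335
up foot 0 75.62357 0.6245257 0.26619744
   off 0.5365338793939042
lower outer top .042 75.058624 0.52228475 0.2815264
   off 0.4337496354920404
hinge 165.25586 0.57008684 0.2043954
   off 0.4995596573276987
buffer 168.01573 0.59186685 0.31866932
   off 0.49162884733662165
```

Emit:
arm_command(
  plan=[
    [[0, 0, -0.2], [-0.3, 0.8, 0], 0],
    [[0, 0, -0.6], [-1.0, 1.7, 0], 0],
    [[0, 0, -1.0], [-1.8, 2.7, 0], 0],
    [[0, 0, -1.28], [-2.4, 3.5, 0], 0],
    [[0, 0, -1.28], [-2.5, 3.7, 0], 0],
  ],
)

```text
time_s: 4.4
eef_pos: [0.4819, -0.0903, 0.0201]
ee_rot: [-0.432, -0.559, -0.433, 0.56]
wrist_force: [0.3, -0.5, -2.7]
opening: 0.0153
```

```bash
python3 - <<'E'
from h import *
show()
for n in("side","top"):
    c=vision.read_camera(n); cv2.imwrite(f"pics/{n}4.png",c["pixels"])
S=cv2.imread("pics/side4.png");T=cv2.imread("pics/top4.png")
cv2.imwrite("pics/t4z.png",cv2.resize(T[120:250,95:345],None,fx=3.2,fy=3.2,interpolation=cv2.INTER_CUBIC))
cv2.imwrite("pics/s4z.png",cv2.resize(S[180:360,150:350],None,fx=3.3,fy=3.3,interpolation=cv2.INTER_CUBIC))
show()
E
```

```text
t 4.4 p [ 0.4819 -0.0903  0.0201] xax [-0.002  0.    -1.   ] yax ang -14.55 F [ 0.28 -0.47 -2.73] M [-0.29  0.03 -0.01] op 0.0153
q [ 0.33   0.406 -0.275  2.093  0.175  0.665 -0.316]
t 4.5 p [ 0.4836 -0.0918  0.0203] xax [ 0. -0. -1.] yax ang -14.64 F [ 0.85 -0.32 -3.34] M [-0.4   0.09 -0.  ] op 0.0152
q [ 0.332  0.407 -0.275  2.09   0.175  0.665 -0.315]
```

View pics/t4z.png

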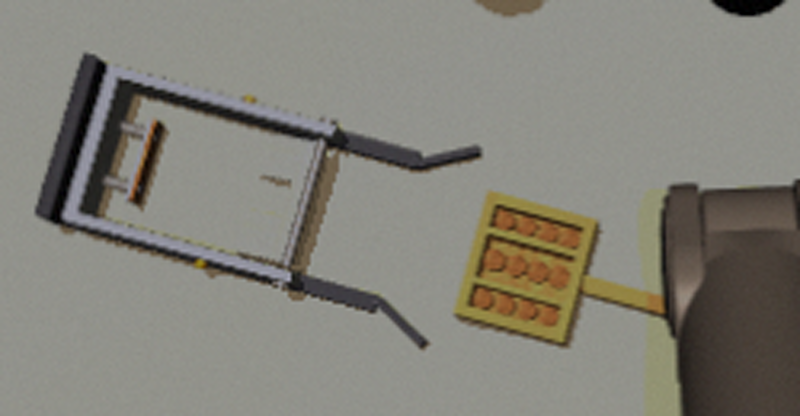

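View pics/s4z.png

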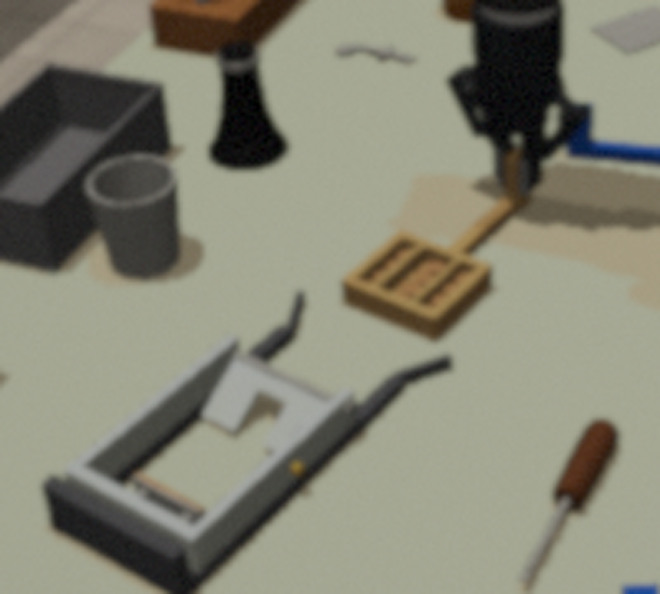

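```bash
cat >> h.py <<'E'
A=np.radians(75.25); Uv=np.array([np.cos(A),np.sin(A)]); Nv=np.array([np.sin(A),-np.cos(A)])
def traymeas(im,x0,y0,x1,y1,save=None):
    T=cam("top"); f=4
    g=cv2.resize(im[y0:y1,x0:x1],None,fx=f,fy=f,interpolation=cv2.INTER_CUBIC)
    h=cv2.cvtColor(cv2.GaussianBlur(g,(0,0),1.5),cv2.COLOR_BGR2HSV)
    m=((h[...,0]>8)&(h[...,0]<35)&(h[...,1]>90)&(h[...,2]>105)).astype(np.uint8)
    m=cv2.morphologyEx(m,cv2.MORPH_CLOSE,np.ones((25,25)))
    m=cv2.morphologyEx(m,cv2.MORPH_OPEN,np.ones((45,45)))
    cs=cv2.findContours(m,cv2.RETR_EXTERNAL,cv2.CHAIN_APPROX_NONE)[0]
    c=max(cs,key=cv2.contourArea).reshape(-1,2)
    q=(c+.5)/f-.5+np.array([x0,y0]); W=ray(T,q,.024)[:,:2]
    (cx,cy),(w,hh),a=cv2.minAreaRect((W*1000).astype(np.float32))
    print("tray rect c",cx,cy,"size",w,hh,"ang",a)
    c0=np.array([cx,cy])/1000; print(" s,lat",c0@Uv-.281,c0@Nv-.4897)
    if save: g[m>0]=g[m>0]//2+np.array([0,120,0],np.uint8); cv2.imwrite(save,g)
E
python3 - <<'E'
from h import *
im=cv2.imread("pics/top4.png")
traymeas(im,230,170,310,240,"pics/tm4.png")
s,_=tool();p=np.array(s["eef_pos"])[:2];print("tcp s,lat",p@Uv-.281,p@Nv-.4897)
E
```

```text
tray rect c 519.79296875 50.965545654296875 size 86.1215591430664 90.04873657226562 ang 75.82999420166016
 s,lat -0.09937367354319415 -1.2247709232082737e-05
tcp s,lat -0.24667476472499944 0.00130441793941799
```

View pics/tm4.png

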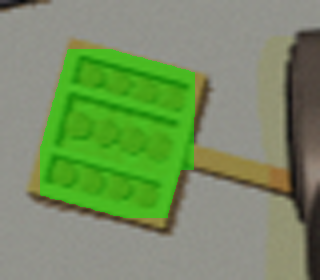

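```bash
python3 - <<'E'
from h import *
T=cam("top"); f=4;x0,y0=230,170
im=cv2.imread("pics/top4.png")[170:240,230:310]
g=cv2.resize(im,None,fx=f,fy=f,interpolation=cv2.INTER_CUBIC)
h=cv2.cvtColor(cv2.GaussianBlur(g,(0,0),1.5),cv2.COLOR_BGR2HSV)
m=((h[...,0]>8)&(h[...,0]<35)&(h[...,1]>85)&(h[...,2]>100))
W=lambda P:ray(T,(np.array(P,float)+.5)/f-.5+np.array([x0,y0]),.024)[:,:2]
def fit(n,P):
    w=W(P);vx,vy,a,b=cv2.fitLine(w.astype(np.float32),cv2.DIST_HUBER,0,.01,.01).ravel()
    c=np.array([a,b]);print(n,round(np.degrees(np.arctan2(vy,vx))%180,2),"s",round(c@Uv-.281,4),"lat",round(c@Nv-.4897,4))
top=[(x,np.where(m[:,x])[0][0]-.5) for x in range(80,195,3)]
bot=[(x,np.where(m[:,x])[0][-1]+.5) for x in range(45,155,3)]
lef=[(np.where(m[y])[0][0]-.5,y) for y in range(55,180,3)]
rig=[(np.where(m[y,:215])[0][-1]+.5,y) for y in list(range(90,140,3))+list(range(180,215,3))]
fit("top",top);fit("bot",bot);fit("left",lef);fit("right",rig)
E
```

```text
top 75.35 s -0.0937 lat 0.045
bot 75.57 s -0.0984 lat -0.0451
left 165.68 s -0.0563 lat -0.0015
right 165.72 s -0.1358 lat 0.0022
```

Line fits show the tray heading at 75.5°, the bin heading at 75.25°, and the tray lateral offset near 0. Its nose is 56 mm before the mouth. I'll lower the tray slightly onto the bench and slide it in.

Emit:
arm_command(
  plan=[
    [[0, 0, -0.02], [0, 0, -0.04], 0],
    [[0, 0, -0.02], [0.13, 0.48, -0.04], 0],
    [[0, 0, -0.02], [0.26, 0.97, -0.04], 0],
    [[0, 0, -0.02], [0.38, 1.45, -0.04], 0],
    [[0, 0, -0.02], [0.46, 1.74, -0.04], 0],
  ],
)

```text
time_s: 5.12
eef_pos: [0.498, -0.0396, 0.0194]
ee_rot: [0.431, 0.561, 0.431, -0.561]
wrist_force: [-1.5, -4.4, 6.1]
opening: 0.0153
```

```bash
cat >> h.py <<'E'
def st():
    s,R=tool();p=np.array(s["eef_pos"]);F=np.array(s["wrist_force"]);y=R[:,1]
    print("t",round(s["time_s"],2),"s %.4f lat %.4f z %.4f"%(p[:2]@Uv-.281,p[:2]@Nv-.4897,p[2]),"head",round(np.degrees(np.arctan2(y[1],y[0]))+90,2),"F along %.2f lat %.2f z %.2f"%(F[:2]@Uv,F[:2]@Nv,F[2]),"M",np.round(s["ft_torque"],2),"op",round(s["opening"],4))
E
python3 - <<'E'
from h import *
st()
c=vision.read_camera("top"); cv2.imwrite("pics/t5z.png",cv2.resize(c["pixels"][120:250,95:345],None,fx=3.2,fy=3.2,interpolation=cv2.INTER_CUBIC))
st()
E
```

```text
t 5.12 s -0.1925 lat 0.0020 z 0.0194 head 75.09 F along -4.64 lat -0.28 z 6.07 M [-0.98  0.31  0.01] op 0.0153
t 5.17 s -0.1910 lat 0.0020 z 0.0194 head 75.16 F along -2.23 lat 0.01 z 5.13 M [-0.57  0.17  0.01] op 0.0152
```

View pics/t5z.png

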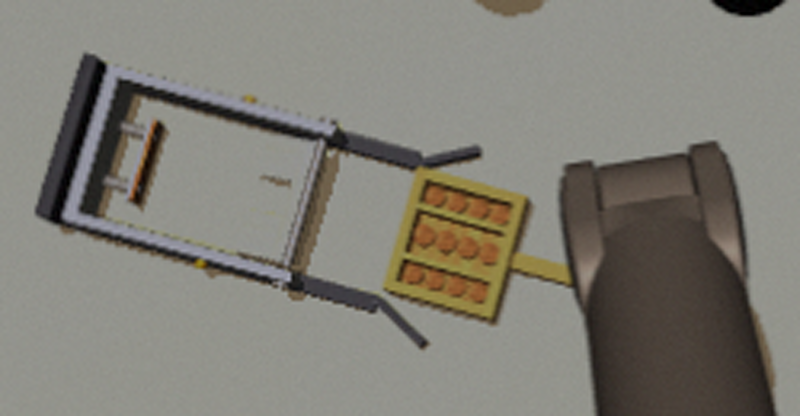

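Emit:
arm_command(
  plan=[
    [[0, 0, 0.02], [-0.03, 0.0, 0.02], 0],
    [[0, 0, 0.02], [0.05, 0.3, 0.02], 0],
    [[0, 0, 0.02], [0.13, 0.6, 0.02], 0],
    [[0, 0, 0.02], [0.2, 0.87, 0.02], 0],
    [[0, 0, 0.02], [0.23, 1.0, 0.02], 0],
  ],
)

```text
time_s: 5.8
eef_pos: [0.5041, -0.0092, 0.0194]
ee_rot: [0.432, 0.56, 0.432, -0.56]
wrist_force: [-0.3, -1.9, 1.3]
opening: 0.0152
```

```bash
python3 - <<'E'
from h import *
st()
c=vision.read_camera("top"); cv2.imwrite("pics/t6z.png",cv2.resize(c["pixels"][120:250,95:345],None,fx=3.2,fy=3.2,interpolation=cv2.INTER_CUBIC))
st()
E
```

```text
t 5.8 s -0.1616 lat 0.0002 z 0.0194 head 75.29 F along -1.94 lat 0.18 z 1.28 M [-0.52  0.02 -0.03] op 0.0152
t 5.85 s -0.1611 lat 0.0001 z 0.0194 head 75.31 F along 0.76 lat 0.26 z 0.66 M [-0.03  0.01 -0.09] op 0.0154
```

View pics/t6z.png

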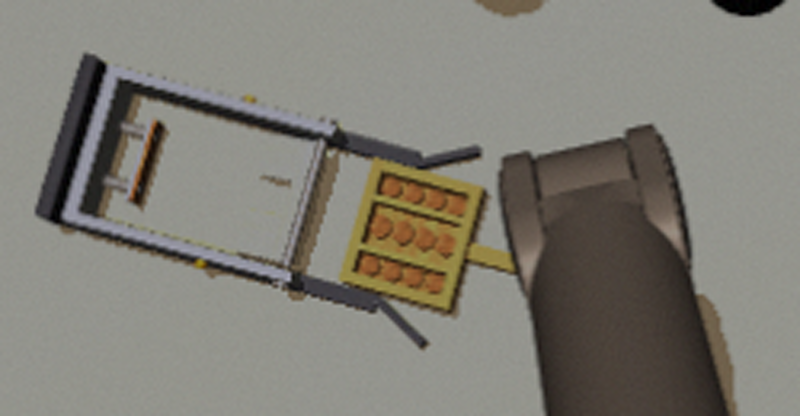

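The tray's nose is in the channel (front edge from (372,158) to (343,283)) and the lateral force is near zero. I'll go on to the flap.

Emit:
arm_command(
  plan=[
    [[0, 0, 0], [0.1, 0.35, 0], 0],
    [[0, 0, 0], [0.2, 0.7, 0], 0],
    [[0, 0, 0], [0.28, 1.05, 0], 0],
    [[0, 0, 0], [0.37, 1.4, 0], 0],
    [[0, 0, 0], [0.37, 1.4, 0], 0],
  ],
)

```text
time_s: 6.48
eef_pos: [0.5155, 0.0337, 0.0194]
ee_rot: [0.432, 0.56, 0.432, -0.559]
wrist_force: [0.6, 0.1, -2.3]
opening: 0.0153
```

```bash
python3 - <<'E'
from h import *
st()
E
```

```text
t 6.47 s -0.1171 lat 0.0002 z 0.0194 head 75.35 F along 0.26 lat 0.52 z -2.32 M [-0.09 -0.    0.03] op 0.0153
```

Emit:
arm_command(
  plan=[
    [[0, 0, 0], [0.08, 0.3, 0], 0],
    [[0, 0, 0], [0.15, 0.6, 0], 0],
    [[0, 0, 0], [0.23, 0.9, 0], 0],
    [[0, 0, 0], [0.26, 1.0, 0], 0],
  ],
)

```text
time_s: 6.98
eef_pos: [0.5231, 0.0632, 0.0195]
ee_rot: [0.432, 0.56, 0.432, -0.56]
wrist_force: [-0.1, -1.3, -0.9]
opening: 0.0153
```

```bash
python3 - <<'E'
from h import *
st()
for n in("side","top"):
    c=vision.read_camera(n)["pixels"]
    cv2.imwrite(f"pics/{n}7z.png",cv2.resize(c[120:250,95:345] if n=="top" else c[180:360,150:350],None,fx=3.2,fy=3.2,interpolation=cv2.INTER_CUBIC))
st()
E
```

```text
t 6.97 s -0.0867 lat 0.0001 z 0.0195 head 75.32 F along -1.31 lat 0.22 z -0.92 M [-0.39  0.08 -0.04] op 0.0153
t 7.08 s -0.0867 lat 0.0002 z 0.0195 head 75.3 F along 0.68 lat -0.20 z -1.53 M [ 0.06 -0.03  0.07] op 0.0155
```

View pics/top7z.png

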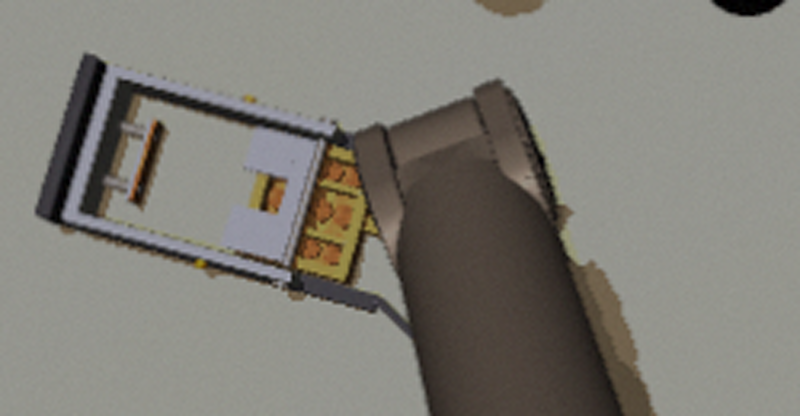

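View pics/side7z.png

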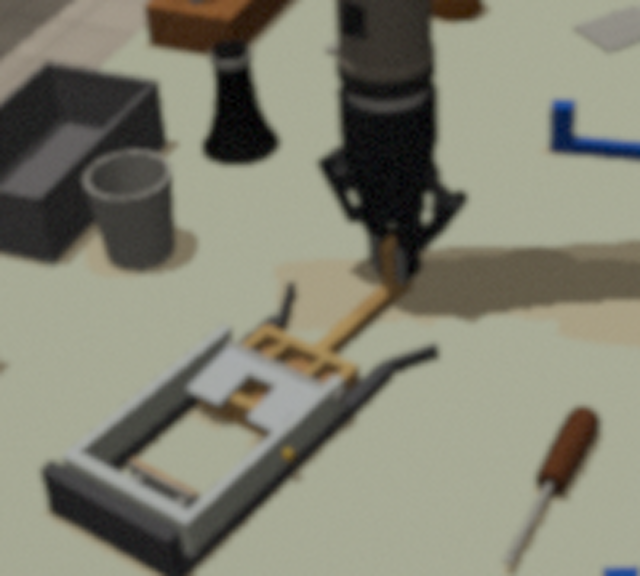

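The flap is now riding on the tray. The next advance stops well short of the buffer.

Emit:
arm_command(
  plan=[
    [[0, 0, 0], [0.1, 0.4, 0], 0],
    [[0, 0, 0], [0.2, 0.8, 0], 0],
    [[0, 0, 0], [0.32, 1.2, 0], 0],
    [[0, 0, 0], [0.42, 1.6, 0], 0],
    [[0, 0, 0], [0.51, 1.95, 0], 0],
  ],
)

```text
time_s: 7.7
eef_pos: [0.5384, 0.1214, 0.0195]
ee_rot: [0.432, 0.56, 0.432, -0.56]
wrist_force: [0.0, -1.5, -0.3]
opening: 0.0153
```

Emit:
arm_command(
  plan=[
    [[0, 0, 0], [0, 0, 0], 0],
    [[0, 0, 0], [0, 0, 0], 0],
  ],
)

```text
time_s: 7.95
eef_pos: [0.5383, 0.1207, 0.0195]
ee_rot: [0.432, 0.56, 0.432, -0.56]
wrist_force: [0.7, 1.6, -1.6]
opening: 0.0151
```

```bash
python3 - <<'E'
from h import *
st()
for n in("side","top"):
    c=vision.read_camera(n)["pixels"]
    cv2.imwrite(f"pics/{n}8z.png",cv2.resize(c[120:250,95:345] if n=="top" else c[240:360,150:310],None,fx=3.2 if n=="top" else 4.5,fy=3.2 if n=="top" else 4.5,interpolation=cv2.INTER_CUBIC))
st()
E
```

```text
t 7.95 s -0.0273 lat 0.0001 z 0.0195 head 75.26 F along 1.73 lat 0.22 z -1.59 M [0.08 0.01 0.07] op 0.0151
t 8.05 s -0.0277 lat 0.0002 z 0.0195 head 75.22 F along 1.56 lat -0.75 z -1.54 M [0.07 0.03 0.1 ] op 0.0156
```

View pics/top8z.png

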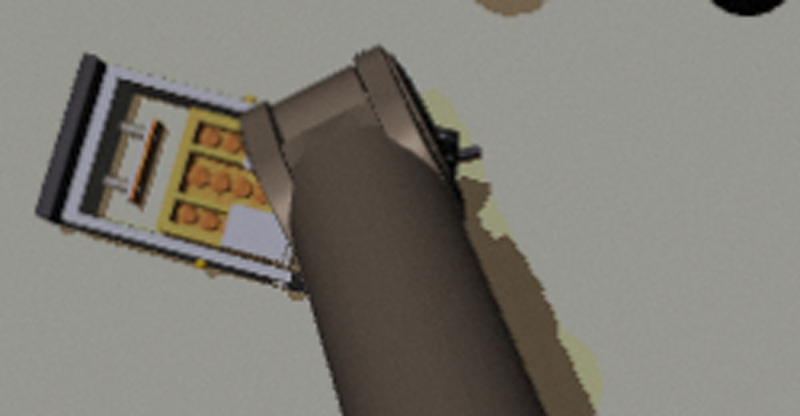

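View pics/side8z.png

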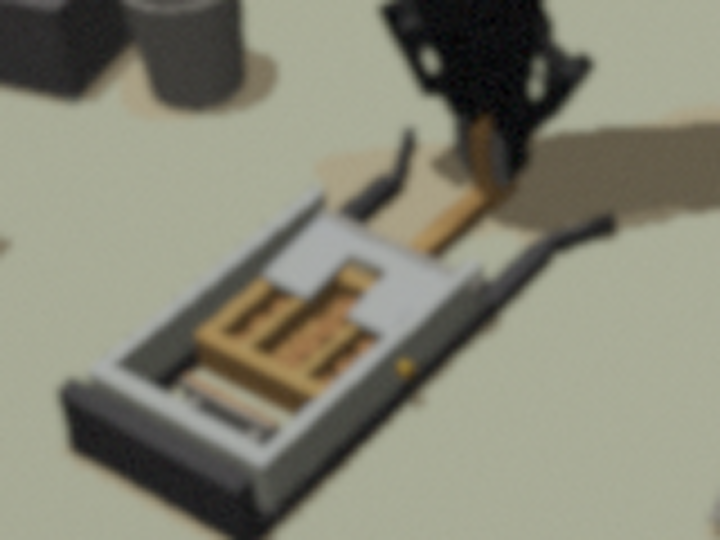

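Emit:
arm_command(
  plan=[
    [[0, 0, 0], [0.05, 0.2, 0], 0],
    [[0, 0, 0], [0.1, 0.4, 0], 0],
    [[0, 0, 0], [0.13, 0.5, 0], 0],
    [[0, 0, 0], [0.13, 0.5, 0], 0],
  ],
)

```text
time_s: 8.55
eef_pos: [0.5424, 0.1361, 0.0195]
ee_rot: [0.432, 0.56, 0.432, -0.56]
wrist_force: [1.5, 0.7, -1.6]
opening: 0.0151
```

```bash
python3 -c "
from h import *
st()"
```

```text
t 8.55 s -0.0113 lat 0.0002 z 0.0195 head 75.26 F along 1.04 lat 1.25 z -1.61 M [-0.04 -0.04 -0.07] op 0.0151
```

Emit:
arm_command(
  plan=[
    [[0, 0, 0], [0.03, 0.1, 0], 0],
    [[0, 0, 0], [0.03, 0.1, 0], 0],
  ],
)

```text
time_s: 8.8
eef_pos: [0.5432, 0.1385, 0.0196]
ee_rot: [0.432, 0.56, 0.432, -0.56]
wrist_force: [0.5, -0.1, -1.6]
opening: 0.0156
```

```bash
python3 -c "
from h import *
st()"
```

```text
t 8.8 s -0.0088 lat 0.0003 z 0.0196 head 75.23 F along 0.07 lat 0.50 z -1.62 M [-0.19 -0.   -0.05] op 0.0156
```

Emit:
arm_command(
  plan=[
    [[0, 0, 0], [0.03, 0.1, 0], 0],
    [[0, 0, 0], [0.03, 0.1, 0], 0],
  ],
)

```text
time_s: 9.05
eef_pos: [0.544, 0.1411, 0.0195]
ee_rot: [-0.432, -0.56, -0.431, 0.56]
wrist_force: [-0.9, -0.9, -1.2]
opening: 0.0154
```

```bash
python3 -c "
from h import *
st()
c=vision.read_camera('side')['pixels']
cv2.imwrite('pics/s9.png',cv2.resize(c[240:360,150:310],None,fx=4.5,fy=4.5,interpolation=cv2.INTER_CUBIC))
st()"
```

```text
t 9.05 s -0.0060 lat 0.0004 z 0.0195 head 75.22 F along -1.07 lat -0.67 z -1.23 M [-0.34  0.03 -0.  ] op 0.0154
t 9.1 s -0.0060 lat 0.0004 z 0.0195 head 75.22 F along -1.29 lat -0.21 z -1.96 M [-0.33  0.03 -0.08] op 0.0155
```

View pics/s9.png

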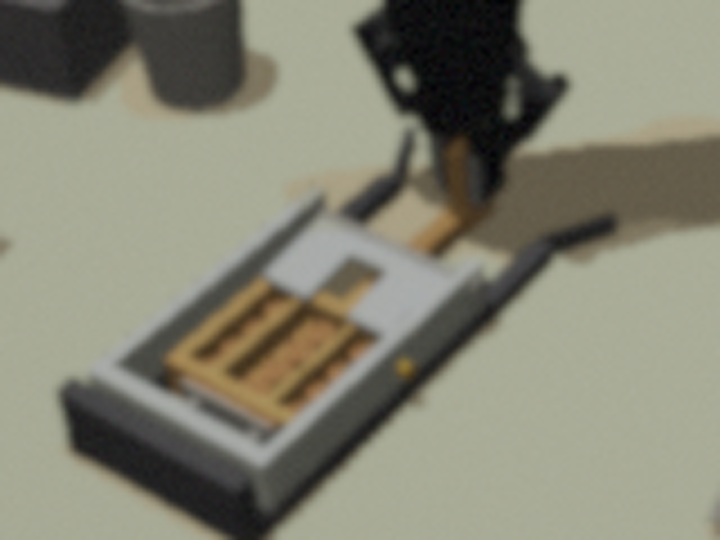

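The nose has reached the buffer at about (230,400) and the flap still rides on the tray. Continuing in 1.5–3 mm steps.

Emit:
arm_command(
  plan=[
    [[0, 0, 0], [0.03, 0.1, 0], 0],
    [[0, 0, 0], [0.03, 0.1, 0], 0],
  ],
)

```text
time_s: 9.35
eef_pos: [0.5445, 0.1429, 0.0195]
ee_rot: [-0.432, -0.559, -0.431, 0.561]
wrist_force: [-3.0, -4.4, 1.4]
opening: 0.0152
```

```bash
python3 -c "
from h import *
st()"
```

```text
t 9.35 s -0.0042 lat 0.0005 z 0.0195 head 75.19 F along -4.99 lat -1.79 z 1.43 M [-0.87  0.27  0.01] op 0.0152
```

Emit:
arm_command(
  plan=[
    [[0, 0, 0], [0.02, 0.08, 0], 0],
    [[0, 0, 0], [0.02, 0.08, 0], 0],
  ],
)

```text
time_s: 9.6
eef_pos: [0.545, 0.1448, 0.0195]
ee_rot: [-0.432, -0.559, -0.431, 0.561]
wrist_force: [-1.9, -5.6, 2.8]
opening: 0.0156
```

```bash
python3 -c "
from h import *
st()
c=vision.read_camera('side')['pixels']
cv2.imwrite('pics/s10.png',cv2.resize(c[240:360,150:310],None,fx=4.5,fy=4.5,interpolation=cv2.INTER_CUBIC))
st()"
```

```text
t 9.6 s -0.0022 lat 0.0005 z 0.0195 head 75.18 F along -5.84 lat -0.39 z 2.83 M [-0.98  0.33  0.04] op 0.0156
t 9.65 s -0.0022 lat 0.0005 z 0.0194 head 75.18 F along -6.33 lat -1.03 z 1.43 M [-0.95  0.31  0.07] op 0.0155
```

View pics/s10.png

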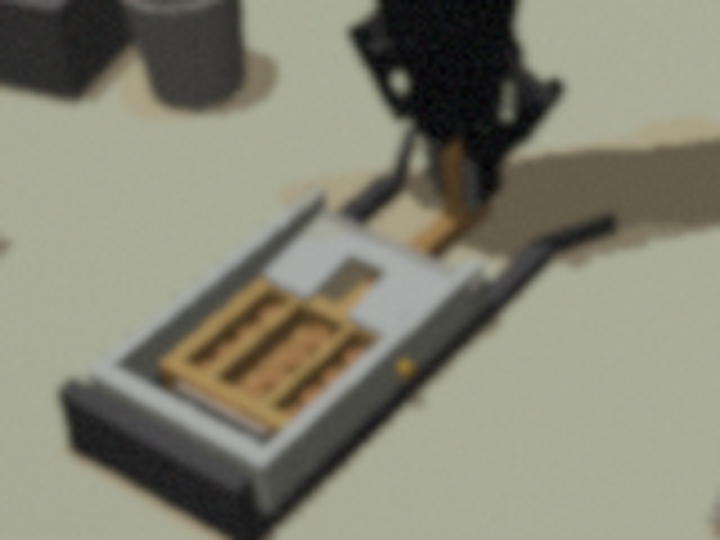

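Emit:
arm_command(
  plan=[
    [[0, 0, 0], [0.02, 0.08, 0], 0],
    [[0, 0, 0], [0.02, 0.08, 0], 0],
  ],
)

```text
time_s: 9.9
eef_pos: [0.5454, 0.1465, 0.0194]
ee_rot: [-0.432, -0.559, -0.431, 0.562]
wrist_force: [-2.1, -7.0, 2.0]
opening: 0.0151
```

```bash
python3 -c "
from h import *
st()"
```

```text
t 9.9 s -0.0004 lat 0.0005 z 0.0194 head 75.16 F along -7.31 lat -0.27 z 2.01 M [-1.22  0.33  0.12] op 0.0151
```

Emit:
arm_command(
  plan=[
    [[0, 0, 0], [0.02, 0.08, 0], 0],
    [[0, 0, 0], [0.02, 0.08, 0], 0],
  ],
)

```text
time_s: 10.15
eef_pos: [0.5459, 0.1482, 0.0194]
ee_rot: [-0.432, -0.559, -0.43, 0.562]
wrist_force: [-3.9, -9.0, 3.6]
opening: 0.0156
```

```bash
python3 -c "
from h import *
st()
c=vision.read_camera('side')['pixels']
cv2.imwrite('pics/s11.png',cv2.resize(c[240:360,150:310],None,fx=4.5,fy=4.5,interpolation=cv2.INTER_CUBIC))
st()"
```

```text
t 10.15 s 0.0013 lat 0.0005 z 0.0194 head 75.14 F along -9.69 lat -1.49 z 3.61 M [-1.38  0.46  0.06] op 0.0156
t 10.2 s 0.0013 lat 0.0005 z 0.0194 head 75.15 F along -7.49 lat -0.22 z 3.24 M [-1.34  0.43  0.12] op 0.0153
```

View pics/s11.png

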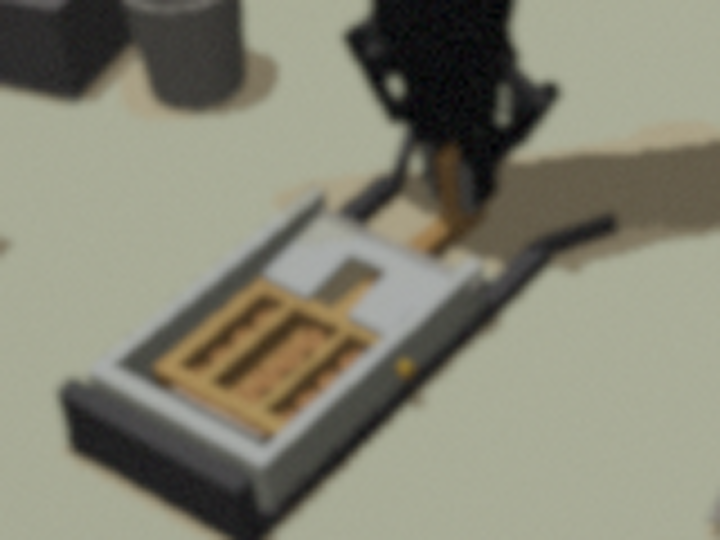

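The flap is still up: its edge reaches the box rear wall at about (270,290)–(375,335). I estimate the buffer is pressed in about 7 mm. A bit further.

Emit:
arm_command(
  plan=[
    [[0, 0, 0], [0.02, 0.06, 0], 0],
    [[0, 0, 0], [0.02, 0.06, 0], 0],
  ],
)

```text
time_s: 10.45
eef_pos: [0.5463, 0.1492, 0.0195]
ee_rot: [-0.432, -0.558, -0.43, 0.563]
wrist_force: [-3.3, -9.7, 4.7]
opening: 0.0151
```

```bash
cat > v.py <<'E'
from h import *
import sys
st()
c=vision.read_camera('side')['pixels']
cv2.imwrite(f'pics/s{sys.argv[1]}.png',cv2.resize(c[240:360,150:310],None,fx=4.5,fy=4.5,interpolation=cv2.INTER_CUBIC))
st()
E
python3 v.py 12
```

```text
t 10.45 s 0.0023 lat 0.0006 z 0.0195 head 75.13 F along -10.18 lat -0.72 z 4.67 M [-1.53  0.53  0.1 ] op 0.0151
t 10.5 s 0.0023 lat 0.0005 z 0.0194 head 75.13 F along -9.85 lat -1.20 z 4.85 M [-1.55  0.5   0.17] op 0.0155
```

View pics/s12.png

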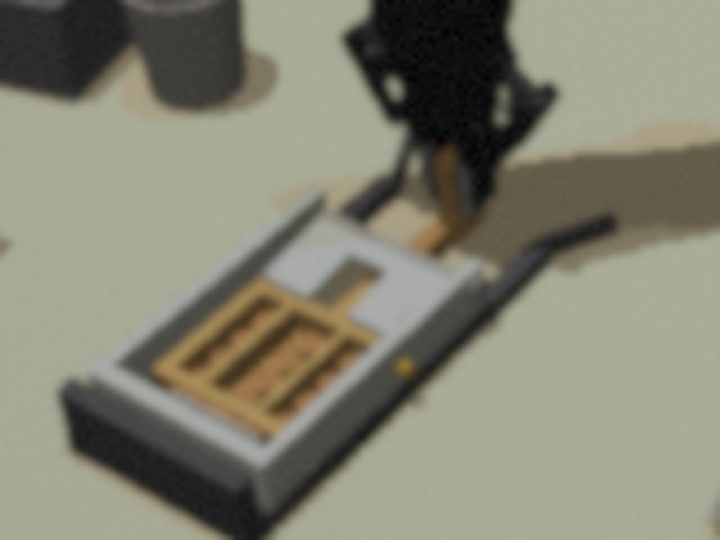

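Emit:
arm_command(
  plan=[
    [[0, 0, 0], [0.015, 0.06, 0.01], 0],
    [[0, 0, 0], [0.015, 0.06, 0.01], 0],
  ],
)

```text
time_s: 10.75
eef_pos: [0.5465, 0.1509, 0.0195]
ee_rot: [-0.432, -0.558, -0.43, 0.563]
wrist_force: [-4.4, -10.1, 2.0]
opening: 0.0152
```

```bash
python3 v.py 13
```

```text
t 10.75 s 0.0041 lat 0.0004 z 0.0195 head 75.12 F along -10.88 lat -1.66 z 2.02 M [-1.55  0.47  0.11] op 0.0152
t 10.8 s 0.0040 lat 0.0004 z 0.0195 head 75.12 F along -10.02 lat -1.59 z 3.86 M [-1.56  0.49  0.1 ] op 0.0154
```

View pics/s13.png

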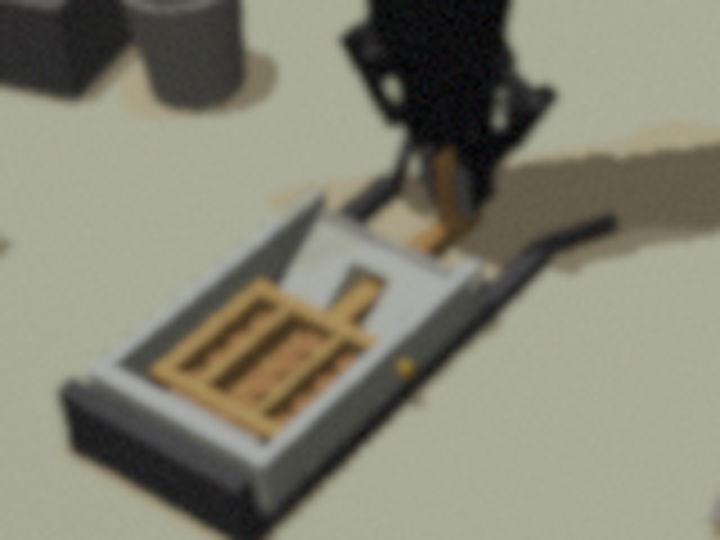

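The flap has dropped: it slopes down behind the box and the cheek's dark triangle shows at (300,235), as it did at the start. Peak force was about 11 N. Now I'll ease back.

Emit:
arm_command(
  plan=[
    [[0, 0, 0], [-0.01, -0.03, 0], 0],
    [[0, 0, 0], [-0.02, -0.06, 0], 0],
    [[0, 0, 0], [-0.02, -0.09, 0], 0],
    [[0, 0, 0], [-0.02, -0.09, 0], 0],
  ],
)

```text
time_s: 11.3
eef_pos: [0.5465, 0.1504, 0.0195]
ee_rot: [-0.432, -0.559, -0.431, 0.561]
wrist_force: [-1.4, -5.1, -0.0]
opening: 0.0153
```

```bash
python3 -c "
from h import *
st()"
```

```text
t 11.3 s 0.0036 lat 0.0006 z 0.0195 head 75.18 F along -5.29 lat -0.10 z -0.03 M [-0.98  0.21  0.03] op 0.0153
```

Emit:
arm_command(
  plan=[
    [[0, 0, 0], [-0.01, -0.03, 0], 0],
    [[0, 0, 0], [-0.015, -0.05, 0], 0],
    [[0, 0, 0], [-0.015, -0.05, 0], 0],
  ],
)

```text
time_s: 11.68
eef_pos: [0.5462, 0.1492, 0.0196]
ee_rot: [-0.432, -0.559, -0.431, 0.561]
wrist_force: [-2.1, -4.1, 0.2]
opening: 0.0157
```

```bash
python3 -c "
from h import *
st()"
```

```text
t 11.68 s 0.0024 lat 0.0005 z 0.0196 head 75.18 F along -4.52 lat -0.99 z 0.25 M [-1.    0.22  0.08] op 0.0157
```

Emit:
arm_command(
  plan=[
    [[0, 0, 0], [-0.01, -0.03, 0], 0],
    [[0, 0, 0], [-0.015, -0.05, 0], 0],
    [[0, 0, 0], [-0.015, -0.05, 0], 0],
  ],
)

```text
time_s: 12.05
eef_pos: [0.546, 0.1484, 0.0196]
ee_rot: [-0.432, -0.56, -0.431, 0.561]
wrist_force: [-2.4, -4.9, -1.1]
opening: 0.0151
```

```bash
python3 -c "
from h import *
st()"
```

```text
t 12.05 s 0.0016 lat 0.0005 z 0.0196 head 75.2 F along -5.38 lat -1.09 z -1.08 M [-1.14  0.23 -0.02] op 0.0151
```

Emit:
arm_command(
  plan=[
    [[0, 0, 0], [-0.01, -0.03, 0], 0],
    [[0, 0, 0], [-0.015, -0.05, 0], 0],
    [[0, 0, 0], [-0.015, -0.05, 0], 0],
  ],
)

```text
time_s: 12.42
eef_pos: [0.5457, 0.1475, 0.0197]
ee_rot: [-0.432, -0.56, -0.431, 0.56]
wrist_force: [-1.2, -5.2, -1.5]
opening: 0.0156
```

```bash
python3 v.py 14
```

```text
t 12.43 s 0.0005 lat 0.0004 z 0.0197 head 75.21 F along -5.31 lat 0.21 z -1.52 M [-1.16  0.26 -0.09] op 0.0156
t 12.47 s 0.0005 lat 0.0004 z 0.0197 head 75.21 F along -4.72 lat 0.85 z -1.07 M [-1.17  0.23 -0.03] op 0.0155
```

View pics/s14.png

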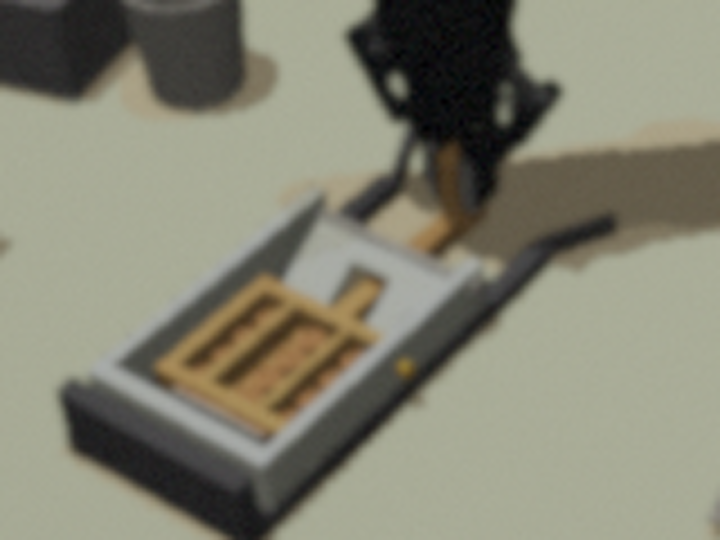

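The tray is backing off with the flap down. Continuing to flap contact.

Emit:
arm_command(
  plan=[
    [[0, 0, 0], [-0.01, -0.03, 0], 0],
    [[0, 0, 0], [-0.01, -0.04, 0], 0],
    [[0, 0, 0], [-0.01, -0.04, 0], 0],
  ],
)

```text
time_s: 12.85
eef_pos: [0.5454, 0.1466, 0.0198]
ee_rot: [-0.432, -0.56, -0.432, 0.56]
wrist_force: [-1.2, -4.3, -2.0]
opening: 0.0154
```

```bash
python3 -c "
from h import *
st()"
```

```text
t 12.85 s -0.0003 lat 0.0004 z 0.0198 head 75.23 F along -4.46 lat -0.09 z -2.04 M [-1.14  0.22 -0.06] op 0.0154
```

Emit:
arm_command(
  plan=[
    [[0, 0, 0], [-0.01, -0.03, 0], 0],
    [[0, 0, 0], [-0.01, -0.04, 0], 0],
    [[0, 0, 0], [-0.01, -0.04, 0], 0],
  ],
)

```text
time_s: 13.22
eef_pos: [0.5452, 0.1456, 0.0198]
ee_rot: [0.432, 0.56, 0.432, -0.56]
wrist_force: [-2.4, -3.9, -2.0]
opening: 0.0148
```

```bash
python3 -c "
from h import *
st()"
```

```text
t 13.22 s -0.0014 lat 0.0005 z 0.0198 head 75.23 F along -4.35 lat -1.38 z -1.95 M [-0.97  0.21 -0.03] op 0.0148
```

Emit:
arm_command(
  plan=[
    [[0, 0, 0], [-0.01, -0.03, -0.02], 0],
    [[0, 0, 0], [-0.01, -0.04, -0.02], 0],
    [[0, 0, 0], [-0.01, -0.04, -0.02], 0],
  ],
)

```text
time_s: 13.6
eef_pos: [0.5451, 0.1448, 0.0195]
ee_rot: [0.432, 0.56, 0.432, -0.56]
wrist_force: [-1.4, -1.7, -0.6]
opening: 0.0155
```

```bash
python3 v.py 15
```

```text
t 13.6 s -0.0021 lat 0.0006 z 0.0195 head 75.25 F along -1.99 lat -0.95 z -0.60 M [-0.57  0.22 -0.06] op 0.0155
t 13.65 s -0.0021 lat 0.0006 z 0.0195 head 75.25 F along -2.19 lat -0.50 z -0.86 M [-0.53  0.16 -0.  ] op 0.0152
```

View pics/s15.png

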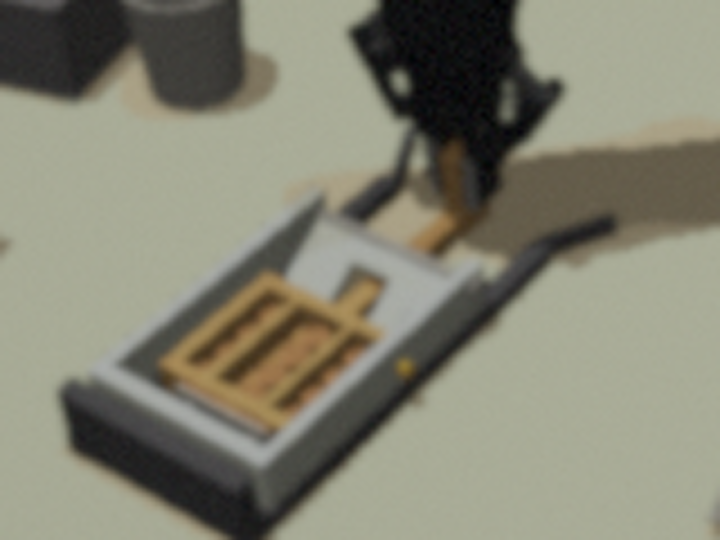

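Emit:
arm_command(
  plan=[
    [[0, 0, 0], [-0.01, -0.03, 0], 0],
    [[0, 0, 0], [-0.01, -0.04, 0], 0],
    [[0, 0, 0], [-0.01, -0.04, 0], 0],
  ],
)

```text
time_s: 14.02
eef_pos: [0.545, 0.1444, 0.0194]
ee_rot: [0.432, 0.561, 0.432, -0.559]
wrist_force: [0.0, 0.6, -1.8]
opening: 0.0156
```

```bash
python3 -c "
from h import *
st()"
```

```text
t 14.03 s -0.0026 lat 0.0006 z 0.0194 head 75.26 F along 0.55 lat -0.10 z -1.76 M [ 0.19  0.01 -0.06] op 0.0156
```

Emit:
arm_command(
  plan=[
    [[0, 0, 0], [-0.01, -0.03, 0], 0],
    [[0, 0, 0], [-0.01, -0.04, 0], 0],
    [[0, 0, 0], [-0.01, -0.04, 0], 0],
  ],
)

```text
time_s: 14.4
eef_pos: [0.5449, 0.1443, 0.0195]
ee_rot: [0.431, 0.561, 0.432, -0.559]
wrist_force: [1.5, 5.5, -2.9]
opening: 0.015
```

```bash
python3 -c "
from h import *
st()"
```

```text
t 14.4 s -0.0027 lat 0.0005 z 0.0195 head 75.29 F along 5.72 lat 0.04 z -2.92 M [ 0.8  -0.14 -0.14] op 0.015
```

The position has stalled at s = −2.7 mm and the pull has turned positive, so the tray rests against the flap. I'll relax the pull, then release.

Emit:
arm_command(
  plan=[
    [[0, 0, 0], [0.01, 0.03, -0.015], 0],
    [[0, 0, 0], [0.01, 0.035, -0.015], 0],
    [[0, 0, 0], [0.01, 0.035, -0.015], 0],
  ],
)

```text
time_s: 14.78
eef_pos: [0.545, 0.1443, 0.0194]
ee_rot: [0.432, 0.561, 0.432, -0.559]
wrist_force: [-0.9, 4.7, 3.4]
opening: 0.0156
```

```bash
python3 v.py 16
```

```text
t 14.78 s -0.0027 lat 0.0006 z 0.0194 head 75.26 F along 4.29 lat -2.05 z 3.43 M [ 0.85  0.34 -0.1 ] op 0.0156
t 14.82 s -0.0028 lat 0.0006 z 0.0194 head 75.26 F along 4.79 lat -2.53 z 2.65 M [ 0.96  0.37 -0.05] op 0.0152
```

View pics/s16.png

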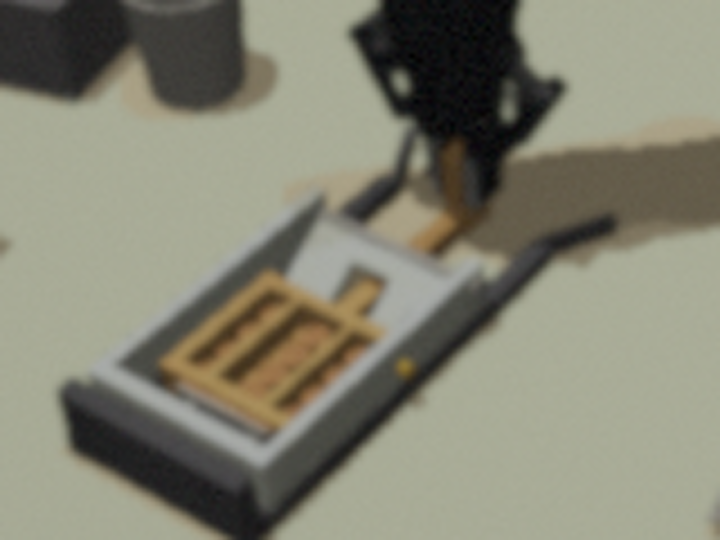

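Emit:
arm_command(
  plan=[
    [[0, 0, 0], [0.005, 0.02, 0.006], 0],
    [[0, 0, 0], [0.008, 0.03, 0.006], 0],
    [[0, 0, 0], [0.008, 0.03, 0.006], 0],
  ],
)

```text
time_s: 15.2
eef_pos: [0.5449, 0.1442, 0.0194]
ee_rot: [0.432, 0.56, 0.432, -0.56]
wrist_force: [-2.3, 4.3, 5.4]
opening: 0.0152
```

```bash
python3 -c "
from h import *
st()"
```

```text
t 15.2 s -0.0028 lat 0.0006 z 0.0194 head 75.24 F along 3.55 lat -3.32 z 5.40 M [0.86 0.45 0.  ] op 0.0152
```

Emit:
arm_command(
  plan=[
    [[0, 0, 0], [0.015, 0.03, 0.015], 0],
    [[0, 0, 0], [0.015, 0.03, 0.015], 0],
    [[0, 0, 0], [0.015, 0.03, 0.015], 0],
  ],
)

```text
time_s: 15.58
eef_pos: [0.5449, 0.1442, 0.0194]
ee_rot: [-0.432, -0.56, -0.431, 0.561]
wrist_force: [-2.8, 2.9, 4.8]
opening: 0.0152
```

```bash
python3 -c "
from h import *
st()"
```

```text
t 15.57 s -0.0028 lat 0.0006 z 0.0194 head 75.22 F along 2.06 lat -3.48 z 4.77 M [ 0.47  0.53 -0.  ] op 0.0152
```

Emit:
arm_command(
  plan=[
    [[0, 0, 0], [-0.015, 0.02, 0.025], 0],
    [[0, 0, 0], [-0.015, 0.02, 0.025], 0],
    [[0, 0, 0], [-0.015, 0.02, 0.025], 0],
  ],
)

```text
time_s: 15.95
eef_pos: [0.5449, 0.1444, 0.0196]
ee_rot: [-0.432, -0.56, -0.431, 0.561]
wrist_force: [-0.4, 1.0, -3.2]
opening: 0.0155
```

```bash
python3 -c "
from h import *
st()"
```

```text
t 15.95 s -0.0027 lat 0.0004 z 0.0196 head 75.19 F along 0.85 lat -0.62 z -3.24 M [ 0.14 -0.17 -0.01] op 0.0155
```

Forces are now small. I'll open gently to 45 mm, staying clear of the guides.

Emit:
arm_command(
  plan=[
    [[0, 0, 0], [0, 0, -0.008], 0],
    [[0, 0, 0], [0, 0, -0.008], 18],
    [[0, 0, 0], [0, 0, -0.008], 24],
    [[0, 0, 0], [0, 0, -0.008], 35],
    [[0, 0, 0], [0, 0, -0.008], 45],
  ],
  newtons=20,
)

```text
time_s: 16.58
eef_pos: [0.5449, 0.1452, 0.02]
ee_rot: [0.432, 0.56, 0.431, -0.56]
wrist_force: [-0.1, -0.5, 0.5]
opening: 0.0451
```

```bash
python3 v.py 17
```

```text
t 16.57 s -0.0018 lat 0.0003 z 0.0200 head 75.22 F along -0.54 lat 0.05 z 0.51 M [-0.03  0.02 -0.03] op 0.0451
t 16.62 s -0.0018 lat 0.0003 z 0.0200 head 75.23 F along 0.55 lat 0.30 z 0.78 M [ 0.02  0.01 -0.01] op 0.045
```

View pics/s17.png

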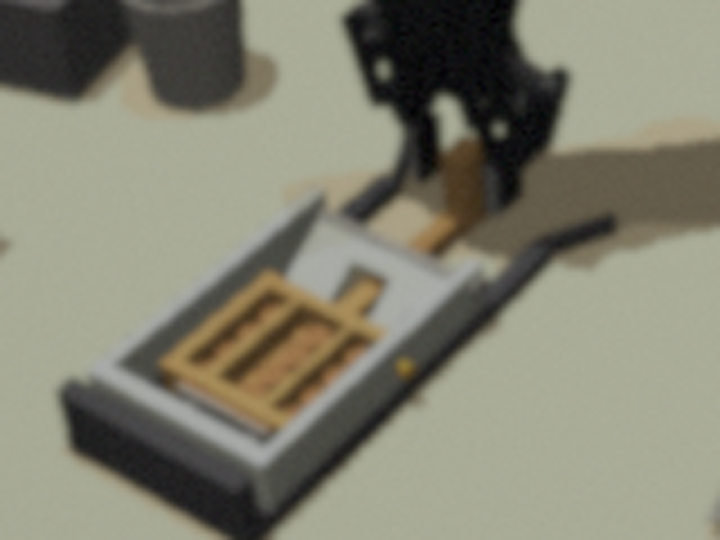

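The post is free between the fingers and the tray hasn't moved. I'll lift straight up, then back away and check.

Emit:
arm_command(
  plan=[
    [[0, 0, 0], [0, 0, 0.5], 45],
    [[0, 0, 0], [0, 0, 1.3], 45],
    [[0, 0, 0], [0, 0, 2.5], 45],
    [[0, 0, 0], [0, 0, 4.0], 45],
    [[0, 0, 0], [0, 0, 5.5], 45],
  ],
)

```text
time_s: 17.25
eef_pos: [0.5448, 0.1454, 0.1874]
ee_rot: [0.432, 0.56, 0.431, -0.56]
wrist_force: [0.8, 0.4, -0.2]
opening: 0.0448
```

Emit:
arm_command(
  plan=[
    [[0, 0, 0], [0, -1.5, 0.3], 45],
    [[0, 0, 0], [0, -3.2, 0.5], 45],
    [[0, 0, 0], [0, -5, 0.5], 45],
    [[0, 0, 0], [0, -6.5, 0.5], 45],
    [[0, 0, 0], [0, -7.5, 0.5], 45],
  ],
)

```text
time_s: 17.88
eef_pos: [0.5446, -0.0825, 0.2012]
ee_rot: [0.431, 0.561, 0.43, -0.561]
wrist_force: [0.2, 0.5, 0.4]
opening: 0.0451
```

Emit:
arm_command(
  plan=[
    [[0, 0, 0], [0, 0, 0], 45],
    [[0, 0, 0], [0, 0, 0], 45],
    [[0, 0, 0], [0, 0, 0], 45],
  ],
)

```text
time_s: 18.25
eef_pos: [0.545, -0.0778, 0.2002]
ee_rot: [0.432, 0.56, 0.432, -0.559]
wrist_force: [0.0, -0.4, 0.4]
opening: 0.045
```

```bash
python3 v.py 18; python3 - <<'E'
from h import *
c=vision.read_camera("top")["pixels"]; cv2.imwrite("pics/top_end.png",c)
cv2.imwrite("pics/t18.png",cv2.resize(c[120:250,95:255],None,fx=4.5,fy=4.5,interpolation=cv2.INTER_CUBIC))
cv2.imwrite("pics/side_end.png",vision.read_camera("side")["pixels"])
st()
E
```

```text
t 18.25 s -0.2175 lat 0.0572 z 0.2002 head 75.39 F along -0.42 lat 0.16 z 0.36 M [-0.02 -0.01  0.01] op 0.045
t 18.3 s -0.2177 lat 0.0572 z 0.2002 head 75.38 F along 0.70 lat 0.35 z 0.16 M [0.02 0.   0.03] op 0.0449
t 18.4 s -0.2182 lat 0.0573 z 0.2000 head 75.33 F along 0.48 lat -0.80 z -0.05 M [0.01 0.03 0.02] op 0.045
```

View pics/s18.png

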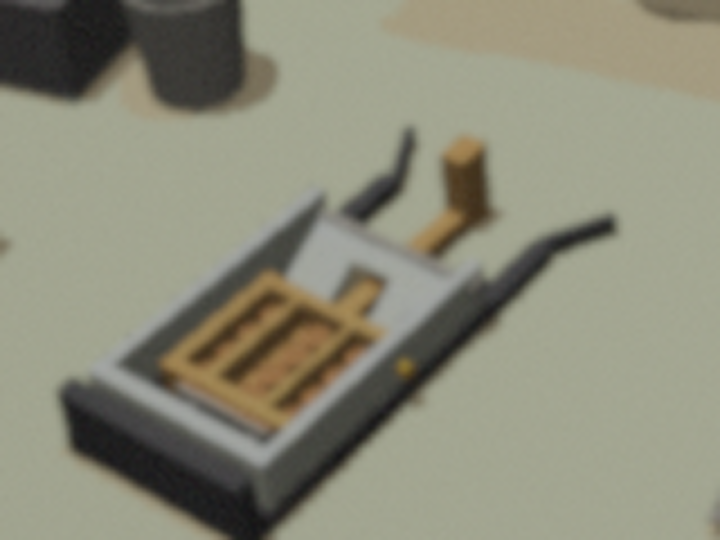

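View pics/t18.png

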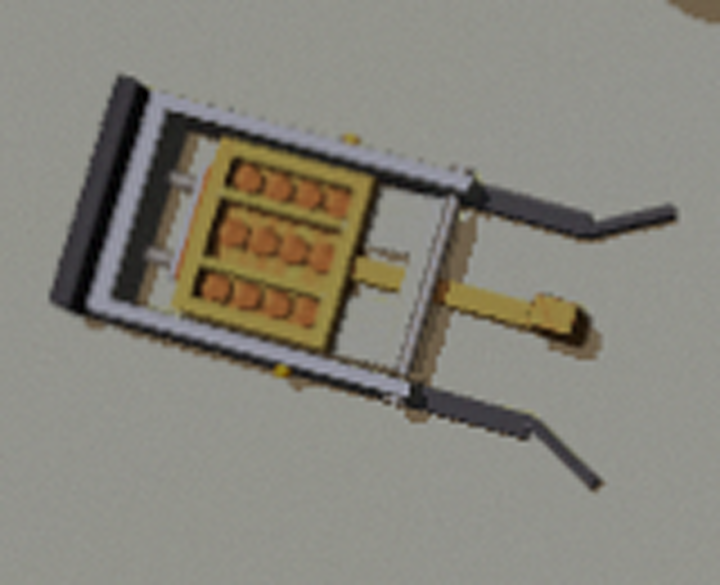

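View pics/side_end.png

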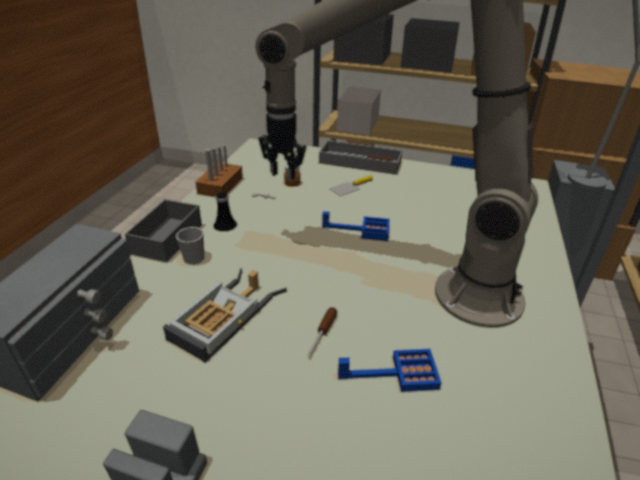

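The final views show the tray inside the bin and the flap down behind the box. The tail bar runs through the flap's slot and the post is free at (465,180) in the zoom. The bystanders and blue look-alikes are at their original pixel positions, and the gripper is clear.

```bash
python3 -c "
from station import sign_off
print(sign_off())"
```

```text
the job is handed in; nothing more can be done
None
```

The tray is in the bin with the flap dropped behind it. I let go with the tray resting back against the flap, and handed the job in at about 18.5 s of the 64 s.

- **Push:** I gripped the wooden tray by its post, slid it nose first between the rails, and its front edge lifted the flap. I then pressed in small steps until the side camera showed the flap had dropped. The highest force I read along the push was about 11 N.
- **Ease back:** I drew the tray back about 7 mm, until it stopped moving and the force turned to a pull of 5.7 N. I relaxed that to under 1 N along the channel before opening the fingers to 45 mm and lifting straight up.
- **Last checks:** Both cameras show the flap down, the tail bar through its slot and the tray against the flap. The nose is still at the buffer, the gripper is clear and the wrist force is near zero. The bystanders and blue trays looked unmoved; I compared them by eye, not by measurement.
- **What wasn't ideal:**
  - While I was relaxing the pull, the wrist briefly read up to 5 N vertically and 3.5 N sideways. I corrected both before release.
  - Around the turn towards the bin, the tray's weight was mostly carried by the gripper, so it slid very lightly there. I lowered it before entering the bin.
  - I couldn't read the buffer depth directly. I judged it only from position and the pictures.

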